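Clear the soap stamping station

TASK

Clear up the soap stamping station: carry the aluminium trimmings tray to the blue scrap bin and tip its contents in, and put every loose green soap trimming from the table into the bin as well. Hang the emptied tray and every hand stamp by their eyes on the rack, each on a peg of its own, and leave the soap stack, glue stick and tape roll where they stand.

Things in the scene. Friction and masses are not known exactly. Their poses are not given: they have to be found in the camera images.
- tray_eye (a point): centre of the tray's eye: a round 24 mm hole along x through the black head on top of the tray, 130 mm above the tray's underside. Head: 40 mm wide (y), 12 thick (x), 42 high, to be pinched across its 40 mm from above; the tray's bail crossbar (7 mm thick, right across) is 42 mm below this point. x along tray and hole, z up
- tray_floor (a point): centre of the tray's inner floor (60 x 80 mm), 126 mm below the eye; same axes. Both ends of the tray are open and rise as ramps (20 degrees, 13 mm high): its contents slide out over either end when it is tipped 40 to 45 degrees about its y axis
- tray: aluminium trimmings tray, 114 mm long (x), 93 wide over the bail legs (y), side walls 26 mm high, about 160 g, with a steel bail over its middle that carries a black hanging head; alike both ways round. Origin: centre of its underside
- red_stamp_eye (a point): centre of the red stamp's eye: a round 24 mm hole along x through its red head, 78 mm above its underside. Head: 40 mm wide (y), 12 thick (x), 42 high, to be pinched across its 40 mm from above; z up. It may be absent
- green_stamp_eye (a point): centre of the green stamp's eye: same shape and size as the red one, with a green head. It may be absent
- red_stamp: hand stamp, about 150 g, standing on a wood and brass block 46 x 46 x 24 mm with a stem and a red hanging head; alike both ways round. Origin: centre of its underside
- green_stamp: hand stamp like the red one, with a green head. Origin: centre of its underside
- rack: fixed wooden rack: foot 110 x 310 mm, 14 thick, two posts and a crossbar (top 240 mm above the table) from which three steel pegs, 8 mm thick and 110 mm apart, stick out towards the robot (its -x), rising 0.25 m per m towards their free ends. x into the rack, y left along the crossbar. Origin: under the middle peg's half-way point, on the table
- bin_floor (a point): blue plastic scrap bin, fixed, open on top, 170 x 170 mm outside (178 over the rim), 60 mm high, 5 mm walls. Point: centre of its inner floor, 5 mm above the table; axes along its sides
- peg_0 (a point): left peg of the rack, seen from the robot: point on its axis half-way out, 230 mm above the table; free end 34 mm off towards -x (and 8.5 mm higher), crossbar face 35 mm off towards +x; axes as the rack
- peg_1 (a point): middle peg of the rack, seen from the robot: point on its axis half-way out, 230 mm above the table; free end 34 mm off towards -x (and 8.5 mm higher), crossbar face 35 mm off towards +x; axes as the rack
- peg_2 (a point): right peg of the rack, seen from the robot: point on its axis half-way out, 230 mm above the table; free end 34 mm off towards -x (and 8.5 mm higher), crossbar face 35 mm off towards +x; axes as the rack
- tray_trim_0_mid (a point): sea-green soap trimming, block 32 x 24 x 22 mm, 25 g, slippery (friction about 0.25). Point at its centre; axes: x along the 32 mm, y along the 24 mm, z up; starts in the tray
- tray_trim_1_mid (a point): sea-green soap trimming, block 32 x 24 x 22 mm, 25 g, slippery (friction about 0.25). Point at its centre; axes: x along the 32 mm, y along the 24 mm, z up; starts in the tray
- trim_0_mid (a point): sea-green soap trimming, block 32 x 24 x 22 mm, 25 g, slippery (friction about 0.25). Point at its centre; axes: x along the 32 mm, y along the 24 mm, z up; starts on the table; it may be absent
- trim_1_mid (a point): sea-green soap trimming, block 32 x 24 x 22 mm, 25 g, slippery (friction about 0.25). Point at its centre; axes: x along the 32 mm, y along the 24 mm, z up; starts on the table; it may be absent
- trim_2_mid (a point): sea-green soap trimming, block 32 x 24 x 22 mm, 25 g, slippery (friction about 0.25). Point at its centre; axes: x along the 32 mm, y along the 24 mm, z up; starts on the table; it may be absent
- soap_stack: bystander: stack of three wrapped soaps, 84 x 73 x 80 mm, right of the bin; origin at its underside
- glue: bystander: standing glue stick, 27 mm thick, 97 mm tall; origin at its underside
- tape: bystander: roll of packing tape lying flat, 108 mm across, 48 mm high; origin at its underside

How it is judged (in metres and radians):
On the way:
1. the tray, with its two trimmings still in it, is being tipped over the bin (tilted more than 0.3 rad, tray within 0.16 m of the bin's centre seen from above) (angle between tray_floor's own z axis and vertical above 0.3 rad and horizontal distance between tray_floor and bin_floor below 0.16 m and distance between each of tray_trim_0_mid, tray_trim_1_mid and tray_floor below 0.1 m), for 0.02 s.
At the end, for the whole second after the job is handed in: Every trimming lies in the bin; the tray and every stamp hang at rest by their eyes, one to a peg (eye centre within 15 mm sideways of the peg, 30 mm before to 35 mm behind its half-way point, at most 8 mm above and 25 mm below it, tilt under 0.5 rad); all released (((x of tray_eye in the frame of peg_0 between -0.03 and 0.035 m and y of tray_eye in the frame of peg_0 between -0.015 and 0.015 m and z of tray_eye in the frame of peg_0 between -0.025 and 0.008 m) or (x of tray_eye in the frame of peg_1 between -0.03 and 0.035 m and y of tray_eye in the frame of peg_1 between -0.015 and 0.015 m and z of tray_eye in the frame of peg_1 between -0.025 and 0.008 m) or (x of tray_eye in the frame of peg_2 between -0.03 and 0.035 m and y of tray_eye in the frame of peg_2 between -0.015 and 0.015 m and z of tray_eye in the frame of peg_2 between -0.025 and 0.008 m)) and angle between each of tray_eye, red_stamp_eye, green_stamp_eye's own z axis and vertical below 0.5 rad and linear speed of each of tray, red_stamp, green_stamp below 0.08 m/s and ((x of red_stamp_eye in the frame of peg_0 between -0.03 and 0.035 m and y of red_stamp_eye in the frame of peg_0 between -0.015 and 0.015 m and z of red_stamp_eye in the frame of peg_0 between -0.025 and 0.008 m) or (x of red_stamp_eye in the frame of peg_1 between -0.03 and 0.035 m and y of red_stamp_eye in the frame of peg_1 between -0.015 and 0.015 m and z of red_stamp_eye in the frame of peg_1 between -0.025 and 0.008 m) or (x of red_stamp_eye in the frame of peg_2 between -0.03 and 0.035 m and y of red_stamp_eye in the frame of peg_2 between -0.015 and 0.015 m and z of red_stamp_eye in the frame of peg_2 between -0.025 and 0.008 m)) and ((x of green_stamp_eye in the frame of peg_0 between -0.03 and 0.035 m and y of green_stamp_eye in the frame of peg_0 between -0.015 and 0.015 m and z of green_stamp_eye in the frame of peg_0 between -0.025 and 0.008 m) or (x of green_stamp_eye in the frame of peg_1 between -0.03 and 0.035 m and y of green_stamp_eye in the frame of peg_1 between -0.015 and 0.015 m and z of green_stamp_eye in the frame of peg_1 between -0.025 and 0.008 m) or (x of green_stamp_eye in the frame of peg_2 between -0.03 and 0.035 m and y of green_stamp_eye in the frame of peg_2 between -0.015 and 0.015 m and z of green_stamp_eye in the frame of peg_2 between -0.025 and 0.008 m)) and distance between tray_eye and red_stamp_eye above 0.06 m and distance between each of tray_eye, red_stamp_eye and green_stamp_eye above 0.06 m and x of tray_trim_0_mid in the frame of bin_floor between -0.083 and 0.083 m and y of tray_trim_0_mid in the frame of bin_floor between -0.083 and 0.083 m and z of each of tray_trim_0_mid, tray_trim_1_mid, trim_0_mid, trim_1_mid, trim_2_mid in the frame of bin_floor below 0.07 m and x of tray_trim_1_mid in the frame of bin_floor between -0.083 and 0.083 m and y of tray_trim_1_mid in the frame of bin_floor between -0.083 and 0.083 m and x of trim_0_mid in the frame of bin_floor between -0.083 and 0.083 m and y of trim_0_mid in the frame of bin_floor between -0.083 and 0.083 m and x of trim_1_mid in the frame of bin_floor between -0.083 and 0.083 m and y of trim_1_mid in the frame of bin_floor between -0.083 and 0.083 m and x of trim_2_mid in the frame of bin_floor between -0.083 and 0.083 m and y of trim_2_mid in the frame of bin_floor between -0.083 and 0.083 m); the robot touches nothing.
It fails at once if a bystander (soap stack, glue stick, tape roll) was moved more than 30 mm (distance of any of soap_stack, glue, tape from where it was at the start of the episode above 0.03 m).
Of red_stamp, green_stamp only 1 to 2 are there at a start; the rules pass over those that are not, and their reading is None.
Of trim_0, trim_1, trim_2 only 2 to 3 are there at a start; the rules pass over those that are not, and their reading is None.
At some moment in a run one of trim_0, trim_1, trim_2, red_stamp, green_stamp may be knocked a few centimetres aside while the robot is not near it.
It also fails if it takes over 210 s, if anything falls off the work surface, if the arm or the gripper's body presses on something with over 40 N, if the wrist force passes 120 N, or if a joint passes its speed limit or range.

ROBOT

A 7-joint arm with a two-finger parallel gripper is mounted at the origin on a cart in front of the work surface, level with it; the furniture and walls round the work are solid. World frame = base frame: x ahead of the robot, y to its left, z up, the work surface at z = 0. Lengths are in mm, angles in rad, forces in N, time in s.
With the tool pointing down it reaches from about 425 to 825 mm from the base axis. Payload 3.6 kg.
Tool frame: the origin (TCP) lies midway between the tips of the shut fingers; the grasp point (between the pads) lies 19 mm behind it; z points along the fingers, y is the line along which they close (so a half turn about z gives the same grasp; the last joint's range is limited). The gripper opens to 85 mm and grips with 20 to 120 N. Pads are 22 mm wide; open, the fingers measure 114 mm over their backs; the gripper's body (76 mm by 85 mm) begins 54 mm behind the grasp point. The pads swing forward as they close: fully open they stand 13 mm farther back than shut.
Start: joints at [-1.145, 0.615, -0.013, 1.423, 0.008, 1.103, -0.04], TCP at [283.745, 584.766, 231.297] pointing down, gripper open.
Joint ranges: [-3.12, 3.12], [-0.3, 2.06], [-1.34, 1.32], [0.26, 2.42], [-1.36, 4.5], [0.01, 1.98], [-2.84, 2.84]. Speed limits (rad/s): [2.79, 2.79, 3.14, 3.14, 3.14, 3.14, 3.14].

INTERFACE

Orientations are given as [roll, pitch, yaw] about the fixed x, y, z axes, in that order (R = Rz(yaw) Ry(pitch) Rx(roll)).
In Python, from rig import manip, vision gives the robot as it stands.
- The arm moves only by the tool jog_arm, never from a script. Its arguments are lists of equal length, an entry for each row: "grip": the finger opening in mm, from 0 to 85.4; "linear": the shift along the tool's x, y, z in mm, a list of three; "delta_rot": the turn, a rotation vector about the tool's x, y, z in degrees, a list of three. In form: {"grip": [grip, ...], "linear": [[x, y, z], ...], "delta_rot": [[rx, ry, rz], ...]}. A call has 1 to 10 rows; each row is the pose to reach, as a shift and turn from the pose commanded when the call began, along the tool's axes at that moment; what a row does not reach only later rows make up. A row lasts 1/8 s, in which the tool goes at most 62.5 mm and 10.7 degrees, less where a joint would pass 70% of its speed; a pose out of reach is approached as far as the arm can. A call with a gripper value outside its range is refused whole. The fingers move at their own pace and stop on an object; "grip_force" is the grip in N (left out, the last holds). Time passes only in rows, so rows that repeat a pose let the fingers close. It gives the time, the measured TCP pose, the force, the opening and the grip force at its end, in the units of the state.
- manip.get_state(): the state, without advancing time (a new reading comes with each control period).
- vision.read_camera(name): name is "side" or "top"; returns a dict with "image" (384x512x3 uint8, blue, green, red), "fx", "fy", "cx", "cy" (pixels), "xyz" and "orientation" of the camera in the world. Camera axes: x right, y down, z forward; pixel columns grow to the right and rows downward; lengths in mm; the calibration is good to about 2 mm. A picture is of the moment at which its call begins. There is no depth.
- manip.close_job(): hands the job in; it is judged then, once.
Trained networks look in a picture, given as the dict that the camera call returned (one of the last four; its "shot" number tells which), for a name from the list of things; names that differ only in an ending like _2 or _b are one class to them, and where a whole thing is asked for, a point or a joint stands for the part that bears it (a point fixed in the world has none). Each returns a list of dicts, best first, with "p" (0 to 1); they miss things now and then, are a little off and sometimes report something else, mostly with a low value. They report only what shows in the picture. A call takes as long as a camera call.
- vision.look_for(target, picture): "bbox" ([centre column, centre row, width, height] in pixels, round what is visible of it).
- vision.masks_of(target, picture): "region" (384x512 bool, what is visible of it) and "bbox" ([centre column, centre row, width, height] in pixels, round what is visible of it).
- vision.mark_of(target, picture): "position" ([column, row] in pixels: a listed point, or the origin of a listed thing).
The state is a dict: "t": time; "qpos": joint angles; "dq": joint speeds; "joint_torque": joint torques, N m; "eef_pos": TCP position; "tcp_rot": TCP orientation; "force": force on the tool from outside, world axes, zero at the start; "wrist_torque": the same for the moment, N m; "grip_width": opening from 0.0 (shut) to 1.0 (fully open); "grip_force": force on a finger pad.
Only numpy, scipy, OpenCV 4.12 (cv2) and the standard library are available. Lean on these libraries where they do the work, as an engineer would, in place of code of your own. Each camera call takes 0.05 s, during which the arm holds its last target. There are 200 camera calls.

## Working session

There is one attempt and no reset: what is moved stays moved. The work goes in short steps, Python scripts to look and compute and a tool call to move; the robot and the scene stay as the last step left them, time stands still between calls to the robot, and variables do not carry over. Pictures are saved under pics/ and viewed, at most 14 in all, crops included, and the job is handed in when it is done.

Besides the shell and the picture viewer there is one more tool, called by a JSON object that holds its "api" and its "payload". jog_arm: Moves the arm, as the interface text tells. Its arguments: {"type":"object","properties":{"grip":{"type":"array"},"linear":{"type":"array"},"delta_rot":{"type":"array"},"grip_force":{"type":"number"}},"required":["grip","linear","delta_rot"]}

```bash
ls; mkdir -p pics; cat > h.py <<'E'
import numpy as np, cv2
from scipy.spatial.transform import Rotation as R
from rig import manip, vision
def ray(c,px):
    M=R.from_euler('xyz',c['orientation']).as_matrix()
    d=M@np.array([(px[0]-c['cx'])/c['fx'],(px[1]-c['cy'])/c['fy'],1.])
    return np.array(c['xyz'],float),d/np.linalg.norm(d)
def atz(c,px,z):
    o,d=ray(c,px); return o+d*(z-o[2])/d[2]
def tri(c1,p1,c2,p2):
    o1,d1=ray(c1,p1);o2,d2=ray(c2,p2)
    s=np.linalg.lstsq(np.c_[d1,-d2],o2-o1,rcond=None)[0]
    a=o1+s[0]*d1;b=o2+s[1]*d2
    return (a+b)/2,np.linalg.norm(a-b)
def proj(c,P):
    M=R.from_euler('xyz',c['orientation']).as_matrix()
    q=M.T@(np.array(P,float)-np.array(c['xyz'],float)); return [c['fx']*q[0]/q[2]+c['cx'],c['fy']*q[1]/q[2]+c['cy']]
E
python3 - <<'E'
from h import *
s=vision.read_camera('side');t=vision.read_camera('top')
print(manip.get_state())
for n,c in(('side',s),('top',t)):
    print(n,c['xyz'],c['orientation'],c['fx'],c['cx'],c['cy']); cv2.imwrite(f'pics/{n}0.png',c['image'])
f=lambda L:[(np.round(x['position']).astype(int).tolist(),round(x['p'],2)) for x in L]
for n in ['tray_eye','tray_floor','tray','red_stamp_eye','green_stamp_eye','red_stamp','green_stamp','rack','bin_floor','peg_1','trim_0_mid','soap_stack','glue','tape']:
    print(n,f(vision.mark_of(n,s)),f(vision.mark_of(n,t)))
E
```

```text
pics
{'t': 0.1, 'qpos': array([-1.14549448,  0.61581534, -0.01260796,  1.42474275,  0.00807424,
        1.10340545, -0.04041295]), 'dq': array([ 1.46198585e-06, -2.35192789e-03,  1.74082883e-03, -5.95409603e-03,
       -4.55241729e-04,  1.28940595e-04,  2.57029876e-04]), 'joint_torque': array([ 1.67767404e-03, -4.70388150e+01,  2.60543330e-01, -1.71570539e+01,
        1.00990591e-02,  5.91761011e-03,  2.55769788e-05]), 'eef_pos': array([283.46808455, 584.1659716 , 230.25729245]), 'tcp_rot': array([-3.13927125e+00,  1.10391383e-05,  2.68982476e+00]), 'force': array([-0.60271182, -0.94458264, -0.56217539]), 'wrist_torque': array([-0.01014528, -0.03253475,  0.0371441 ]), 'grip_force': 0.0, 'grip_width': 0.9975247674850293}
side [  514.73572939 -1207.02154198   620.63585318] [-2.0481145  -0.01798806  0.01176516] 425.0224520514068 259.9351329523471 191.4508549644629
top [ 382.52209973 -303.09514191 1149.61796888] [-3.00817445  0.01550861 -1.56700346] 371.2817533895892 251.52811675310386 186.71888707591165
tray_eye [([245, 150], 0.69), ([230, 207], 0.46)] [([149, 206], 0.96), ([193, 219], 
[... 213 characters left out ...]
], 0.76), ([146, 206], 0.34)]
green_stamp_eye [([231, 187], 0.87)] [([194, 217], 0.54)]
red_stamp [([243, 185], 0.44), ([234, 190], 0.43)] [([229, 225], 0.59)]
green_stamp [([233, 206], 0.86)] [([199, 221], 0.78)]
rack [([295, 212], 0.88), ([229, 207], 0.52), ([244, 185], 0.37)] [([202, 156], 0.95)]
bin_floor [([264, 274], 0.77), ([224, 203], 0.66)] [([226, 227], 0.55)]
peg_1 [([305, 139], 0.71), ([301, 124], 0.67), ([303, 153], 0.6)] [([190, 140], 0.75), ([148, 137], 0.7), ([233, 140], 0.63)]
trim_0_mid [([230, 237], 0.55), ([196, 249], 0.46)] [([276, 243], 0.45)]
soap_stack [] [([358, 191], 0.86)]
glue [([320, 276], 0.61)] [([296, 150], 0.64)]
tape [([245, 154], 0.44)] [([348, 229], 0.72)]
```

```bash
python3 - <<'E'
import cv2
a=cv2.imread('pics/top0.png')[110:300,110:410]; cv2.imwrite('pics/top0c.png',cv2.resize(a,(800,507),interpolation=3))
a=cv2.imread('pics/side0.png')[90:360,130:490]; cv2.imwrite('pics/side0c.png',cv2.resize(a,(800,600),interpolation=3))
E
```

```text
(no output)
```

View pics/top0c.png

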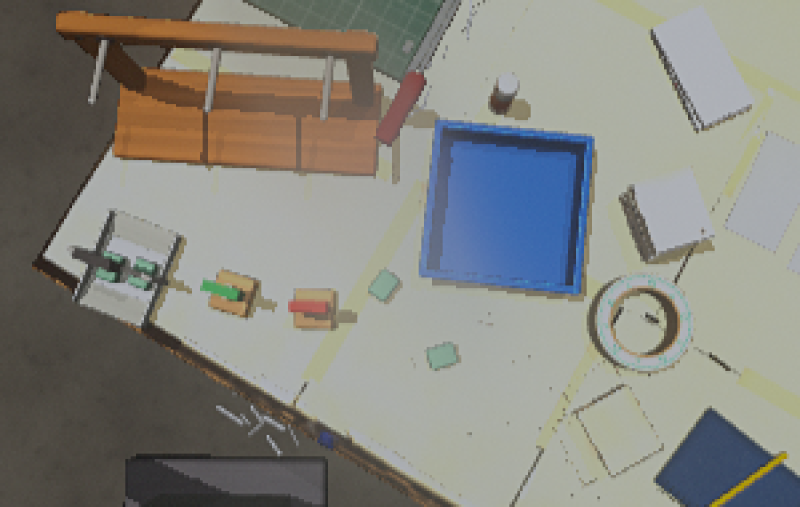

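View pics/side0c.png

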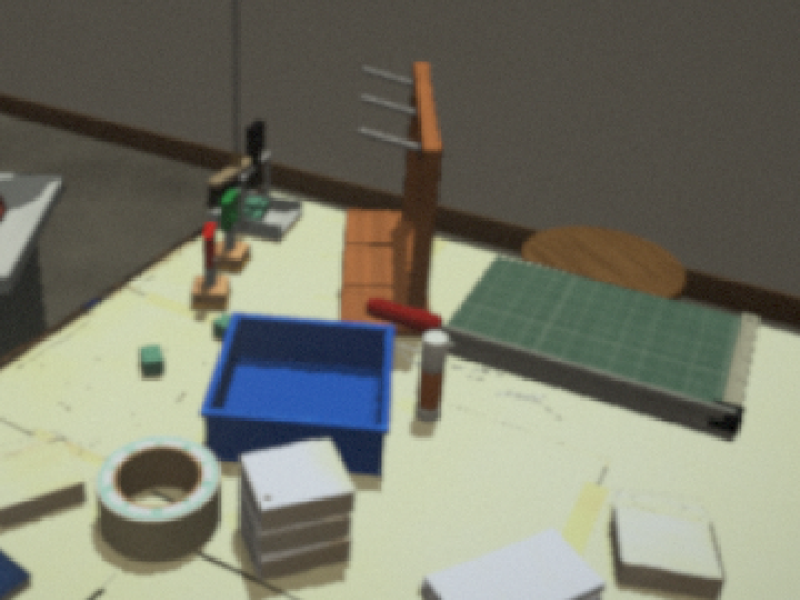

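Top view: tray far left (eye px 149,206), green stamp (194,217), red stamp (225,228), two loose trims at (254,217) and (276,243), bin at (300,185), rack upper left with three pegs. The side view shows the same items: the tray behind the stamps, and one trim partly behind the bin.

```bash
cat > m.py <<'E'
from h import *
np.set_printoptions(precision=1,suppress=True)
def yaw_head(c,kind,z):  # long axis direction of head top via colour
    im=cv2.cvtColor(c['image'],cv2.COLOR_BGR2HSV)
E
python3 - <<'E'
from m import *
s=vision.read_camera('side');t=vision.read_camera('top')
for n,a,b in [('tray_eye',(245,150),(149,206)),('red',(224,198),(225,228)),('green',(231,187),(194,217)),('p0',(301,124),(148,137)),('p1',(303,134),(190,140)),('p2',(305,150),(233,140))]: print(n,*tri(s,a,t,b))
for n in ['bin_floor','rack','red_stamp','green_stamp','soap_stack','glue','tape','tray_floor','tray']:
    L=vision.mark_of(n,t); print(n,[(atz(t,x['position'],5 if n in('bin_floor','tray_floor') else 0)[:2],x['p']) for x in L[:2]])
# bin region centre
for n in ['bin_floor','peg_1']:
    for c,nm in((t,'t'),(s,'s')):
        L=vision.masks_of(n,c)
        for x in L[:4]:
            print(nm,n,x['p'],np.array(x['bbox']), cv2.minAreaRect(np.argwhere(x['region'])[:,::-1].astype(np.float32)))
# green blobs
hsv=cv2.cvtColor(t['image'],cv2.COLOR_BGR2HSV).astype(int)
for nm,c in(('t',t),('s',s)):
    hsv=cv2.cvtColor(c['image'],cv2.COLOR_BGR2HSV).astype(int)
    m=((hsv[...,0]>60)&(hsv[...,0]<95)&(hsv[...,1]>60)).astype(np.uint8)
    k,lab,st,ce=cv2.connectedComponentsWithStats(m)
    for i in range(1,k):
        if 12<st[i,4]<600:
            r=cv2.minAreaRect(np.argwhere(lab==i)[:,::-1].astype(np.float32)); z=11 if nm=='s' else 18
            q=cv2.boxPoints(r); w=np.array([atz(c,p,z)[:2] for p in q]); e1=w[1]-w[0];e2=w[2]-w[1]
            print(nm,ce[i],st[i,4],atz(c,ce[i],z)[:2],np.linalg.norm(e1),np.degrees(np.arctan2(e1[1],e1[0])),np.linalg.norm(e2))
    # red/green/black heads
t_=t['image'].astype(int)
hsv=cv2.cvtColor(t['image'],cv2.COLOR_BGR2HSV).astype(int)
for nm,m,z,(u,v) in [('red',((hsv[...,0]<8)|(hsv[...,0]>172))&(hsv[...,1]>130),99,(225,228)),('green',(hsv[...,0]>45)&(hsv[...,0]<75)&(hsv[...,1]>150),99,(194,217)),('black',hsv[...,2]<70,151,(145,205))]:
    w=np.zeros_like(m);w[v-12:v+13,u-14:u+15]=1
    p=np.argwhere(m&w)[:,::-1]
    W=np.array([atz(t,q,z)[:2] for q in p]); C=W.mean(0); U,S,V=np.linalg.svd(W-C); d=V[0]*np.sign(V[0][1]); print(nm,len(p),C,'long axis deg',np.degrees(np.arctan2(d[1],d[0])),S/np.sqrt(len(p))*3.46, 'px',p.min(0),p.max(0))
E
```

```text
tray_eye [464.1  -6.5 140.1] 0.242831990095814
red [ 411.6 -209.9   82.6] 10.476263289454792
green [ 433.5 -119.5   71.3] 9.315767001319905
p0 [629.7 -24.1 232.2] 6.465341862423179
p1 [ 623.3 -132.9  239.7] 0.12228266097336078
p2 [ 621.7 -241.3  237.8] 3.7953134705890124
bin_floor [(array([ 524.8, -423.3]), 0.94)]
rack [(array([ 619.8, -131.9]), 0.69)]
red_stamp [(array([ 418.7, -218.7]), 0.82)]
green_stamp [(array([ 428., -126.]), 0.78), (array([692.6,  59.5]), 0.54)]
soap_stack [(array([ 519.8, -607.3]), 0.91)]
glue [(array([ 659. , -433.1]), 0.59)]
tape [(array([ 406.8, -571.2]), 0.77)]
tray_floor [(array([463.2,   5.9]), 0.96)]
tray [(array([458.9,   3. ]), 0.77), (array([ 656.7, -425.8]), 0.4)]
t bin_floor 0.6 [298.3 185.9  64.4  62.9] ((299.846923828125, 186.9158935546875), (60.67350387573242, 59.62555694580078), 6.170175075531006)
s bin_floor 0.65 [262.1 265.2  91.5  72.4] ((262.82470703125, 266.0319519042969), (85.4727783203125, 68.06497955322266), 5.617580413818359)
s bin_floor 0.55 [198.3 250.2  14.2  16.5] ((197.41177368164062, 252.1470947265625), (13.581995010375977, 10.9
[... 4876 characters left out ...]
17 67.5865413794216 28.946224275857197
s [427.7 247.9] 23 [ 937.3 -317.6] 11.64024832674222 64.94731896661091 26.61329044279386
s [411.3 253.3] 49 [ 888.5 -342.6] 43.366557847792755 64.03135353892289 20.987502067650077
s [400.9 252.1] 15 [ 864.2 -338.4] 10.074413424798493 2.1351696953316073 17.767244654293954
s [446.5 264.1] 48 [ 959.7 -383.4] 38.863644809664805 31.223169048401093 33.35601428364263
red 5 [ 415.  -196.1] long axis deg 162.4477625295475 [7.5 4.4] px [219 224] [220 226]<stdin>:29: RuntimeWarning: Mean of empty slice.
  ret = ret.dtype.type(ret / rcount)
Traceback (most recent call last):
numpy.linalg.LinAlgError: 1-dimensional array given. Array must be at least two-dimensional
```

```bash
cat > m.py <<'E'
from h import *
np.set_printoptions(precision=1,suppress=True)
def blob(c,kind,u,v,z,h=13):
    B,G,Rr=[c['image'][...,i].astype(int) for i in range(3)]
    m={'red':Rr-np.maximum(G,B)>45,'green':G-np.maximum(Rr,B)>30,'black':np.maximum(np.maximum(Rr,G),B)<60,'trim':(G-Rr>22)&(G-B>-12)}[kind]
    w=np.zeros_like(m);v=int(v);u=int(u);w[v-h:v+h+1,u-h-2:u+h+3]=1
    p=np.argwhere(m&w)[:,::-1].astype(np.float32)
    if len(p)<5: return None
    r=cv2.minAreaRect(p); q=cv2.boxPoints(r); W=np.array([atz(c,x,z)[:2] for x in q])
    e=[W[1]-W[0],W[2]-W[1]]; e.sort(key=np.linalg.norm); a=np.degrees(np.arctan2(e[1][1],e[1][0]))%180
    X=np.array([atz(c,x,z)[:2] for x in p]).mean(0); d=np.array(p.mean(0))
    return dict(n=len(p),px=d,rect=r[0],xy=W.mean(0),mean=X,long=a,size=[np.linalg.norm(x) for x in e])
def goto(x,y,z,yaw,tilt=0,st=None):
    st=st or manip.get_state()
    P=st['eef_pos'];M=R.from_euler('xyz',st['tcp_rot'])
    T=R.from_euler('xyz',[np.pi,0,np.radians(yaw)])*R.from_euler('y',-np.radians(tilt))
    print('lin',M.inv().apply(np.array([x,y,z])-P),'rot',(M.inv()*T).as_rotvec(degrees=True),'at',P,np.degrees(st['tcp_rot']))
E
python3 - <<'E'
from m import *
s=vision.read_camera('side');t=vision.read_camera('top')
for k,u,v,z in [('red',225,226,99),('green',193,218,99),('black',146,207,151),('trim',254,217,18),('trim',276,243,18)]:
    print('top',k,blob(t,k,u,v,z))
for k,u,v in [('red',224,198),('green',233,185),('black',245,152),('trim',230,237),('trim',198,250)]:
    b=blob(s,k,u,v,11); print('side',k,b and (b['n'],b['px'],b['rect']))
c=lambda x,y:(110+x/2.667,110+y/2.667)
for e,b in [((94,101),(105,45)),((208,110),(218,50)),((325,117),(330,58))]:
    E=atz(t,c(*e),238.5);B=atz(t,c(*b),221); print('peg end,base,mid',E,B,(E+B)/2)
sp=[((361,68),(414,80)),((361,97),(415,109)),((358,130),(418,146))]
for (e,b),(e2,b2) in zip([((94,101),(105,45)),((208,110),(218,50)),((325,117),(330,58))],sp):
    f=lambda p:(130+p[0]*.45,90+p[1]*.45)
    print('tri',tri(s,f(e2),t,c(*e)),tri(s,f(b2),t,c(*b)))
q=[(436,122),(593,137),(582,296),(421,276)]
W=[atz(t,c(*p),60) for p in q];print('bin',np.array(W),np.mean(W,0))
goto(464,-6,190,160)
E
```

```text
top red {'n': 56, 'px': array([224.5, 224.5], dtype=float32), 'rect': (224.5, 224.5), 'xy': array([ 415.9, -210.4]), 'mean': array([ 415.9, -210.4]), 'long': np.float64(90.1853058919881), 'size': [np.float64(8.419187541744728), np.float64(36.72690153412627)]}
top green {'n': 58, 'px': array([192. , 218.1], dtype=float32), 'rect': (191.9892120361328, 218.03512573242188), 'xy': array([ 433.8, -118. ]), 'mean': array([ 433.6, -118. ]), 'long': np.float64(73.24169040507579), 'size': [np.float64(11.366736814898864), np.float64(39.89815159283128)]}
top black {'n': 79, 'px': array([142. , 211.5], dtype=float32), 'rect': (143.5, 207.0), 'xy': array([460.8,   5.1]), 'mean': array([448.3,   8.6]), 'long': np.float64(2.1855577102708423), 'size': [np.float64(68.30143973347894), np.float64(70.49425831357036)]}
top trim {'n': 66, 'px': array([253.3, 216.6], dtype=float32), 'rect': (253.36001586914062, 216.52001953125), 'xy': array([ 442.9, -290.9]), 'mean': array([ 442.6, -290.7]), 'long': np.float64(143.30670649617545), 'size': [np.float64(20.703192407391427), np.float64(27.981222520445726)]}
top
[... 862 characters left out ...]
g end,base,mid [ 587.8 -238.8  238.5] [ 650.  -241.8  221. ] [ 618.9 -240.3  229.8]
tri (array([602.2, -20.5, 240. ]), np.float64(1.1957460460382343)) (array([666.8, -23.9, 225. ]), np.float64(9.353163377355223))
tri (array([ 595.1, -128.3,  238.3]), np.float64(1.0922231012129764)) (array([ 658.7, -134. ,  226.2]), np.float64(4.282200054896826))
tri (array([ 586.8, -239. ,  239.7]), np.float64(1.4417097383645432)) (array([ 651.2, -242. ,  223. ]), np.float64(3.392952234117823))
bin [[ 622.3 -351.    60. ]
 [ 605.3 -526.1   60. ]
 [ 428.3 -509.7   60. ]
 [ 449.6 -333.8   60. ]] [ 526.4 -430.1   60. ]
lin [-420.1 -452.8   41.3] rot [-0.  -0.  -5.9] at [283.8 584.8 231.3] [-180.    -0.   154.1]
```

{"api": "jog_arm", "payload": {"grip": [85,85,85,85,85,85,85,85,85,85], "linear": [[-420,-453,0],[-420,-453,0],[-420,-453,0],[-420,-453,0],[-420,-453,0],[-420,-453,0],[-420,-453,0],[-420,-453,0],[-420,-453,0],[-420,-453,0]], "delta_rot": [[0,0,6],[0,0,6],[0,0,6],[0,0,6],[0,0,6],[0,0,6],[0,0,6],[0,0,6],[0,0,6],[0,0,6]], "grip_force": 100}}

```text
t: 3.6
eef_pos: [464.5, -8.5, 231.8]
tcp_rot: [3.141, 0.001, 2.584]
force: [0.4, 0.8, -0.7]
grip_width: 0.996
grip_force: 0.0
```

```bash
python3 - <<'E'
from m import *
s=vision.read_camera('side');t=vision.read_camera('top')
print(manip.get_state()['qpos'])
for n in ('tray_eye','tray_floor'):
    for x in vision.mark_of(n,s)[:2]+vision.mark_of(n,t)[:2]: print(n,np.array(x['position']),x['p'])
a=t['image'][180:240,110:210];b=s['image'][110:220,190:300]
cv2.imwrite('pics/a1.png',np.hstack([cv2.resize(b,(400,400),interpolation=3),cv2.resize(a,(400,240),interpolation=3)[:240] if 0 else cv2.copyMakeBorder(cv2.resize(a,(400,240),interpolation=3),0,160,0,0,0)]))
goto(464,-6,130-16,160)
E
```

```text
[-0.1  0.3  0.2  1.9 -0.1  0.9  1. ]
tray_eye [246.1 152.5] 0.73
tray_eye [145.8 208.7] 0.96
tray_eye [158.7 209.2] 0.44
tray_floor [243.1 187.4] 0.63
tray_floor [303.2 152.8] 0.54
tray_floor [159.4 210.4] 0.8
tray_floor [297.1 149.6] 0.26
lin [ -1.2  -1.1 117.3] rot [  0.   -0.  -11.8] at [463.6  -4.6 231.3] [180.   -0.1 148.2]
```

View pics/a1.png

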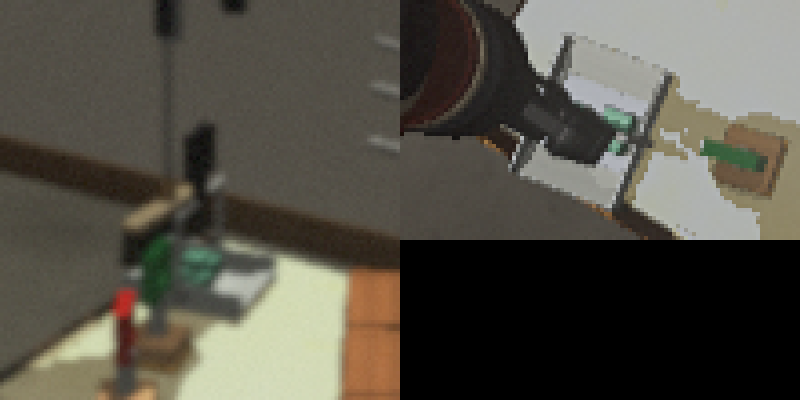

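```bash
python3 - <<'E'
from m import *
s=vision.read_camera('side');t=vision.read_camera('top')
print(atz(t,(158.5,210),26),atz(t,(159.4,210.4),4),atz(t,(156,209),4))
for p in [(149,206),(146,207.5),(145.8,208.7)]: print(tri(s,(245.3,154.5),t,p),atz(t,p,130))
goto(462,-4,114,158.5)
E
```

```text
[461.4  -2.5  26. ] [461.7   0.5   4. ] [466.   11.3   4. ]
(array([465.2,  -1.7, 123.5]), np.float64(0.8507838610668106)) [465.1  -3.6 130. ]
(array([463. ,   8. , 119.2]), np.float64(2.63245491552555)) [460.9   4.6 130. ]
(array([461.4,   8.8, 118.7]), np.float64(5.926190037178843)) [457.6   5.  130. ]
lin [  1.4  -0.7 117.3] rot [  0.   -0.  -10.2] at [463.6  -4.2 231.3] [180.   -0.  148.3]
```

{"api": "jog_arm", "payload": {"grip": [85,85,85,85,85,40,30,30,30,30], "linear": [[4,3,30],[4,3,60],[4,3,90],[4,3,116],[4,3,116],[4,3,116],[4,3,116],[4,3,116],[4,3,116],[4,3,116]], "delta_rot": [[0,0,-10],[0,0,-10],[0,0,-10],[0,0,-10],[0,0,-10],[0,0,-10],[0,0,-10],[0,0,-10],[0,0,-10],[0,0,-10]], "grip_force": 110}}

```text
t: 5.25
eef_pos: [463.6, -0.6, 116.5]
tcp_rot: [3.139, 0.003, 2.76]
force: [0.0, 3.0, 5.2]
grip_width: 0.451
grip_force: 110.1
```

```bash
python3 - <<'E'
from m import *
goto(464,0,250,158)
goto(511,-418,250,141)
E
```

```text
lin [  -0.6    1.  -133.5] rot [0.1 0.2 0.2] at [463.6  -0.6 116.5] [179.9   0.2 158.2]
lin [-199.7 -369.5 -133.8] rot [ 0.2  0.2 17.2] at [463.6  -0.6 116.5] [179.9   0.2 158.2]
```

{"api": "jog_arm", "payload": {"grip": [30,30,30,30,30,30,30,30,30,30], "linear": [[0,0,-12],[0,0,-35],[0,0,-65],[0,0,-100],[0,0,-130],[-8,-15,-134],[-20,-37,-134],[-36,-66,-134],[-55,-101,-134],[-74,-138,-134]], "delta_rot": [[0,0,0],[0,0,0],[0,0,0],[0,0,0],[0,0,0],[0,0,1],[0,0,2],[0,0,3],[0,0,5],[0,0,7]]}}

```text
t: 6.5
eef_pos: [477.5, -159.6, 247.6]
tcp_rot: [-3.139, -0.004, 2.635]
force: [0.1, 0.8, -2.4]
grip_width: 0.452
grip_force: 110.2
```

```bash
python3 - <<'E'
from m import *
goto(511,-418,250,141)
t=vision.read_camera('top');cv2.imwrite('pics/a2.png',cv2.resize(t['image'][110:300,110:410],(800,507),interpolation=3))
E
```

```text
lin [-154.7 -209.6   -2.5] rot [-0.1 -0.2 10. ] at [ 477.5 -159.6  247.6] [-179.9   -0.2  151. ]
```

View pics/a2.png

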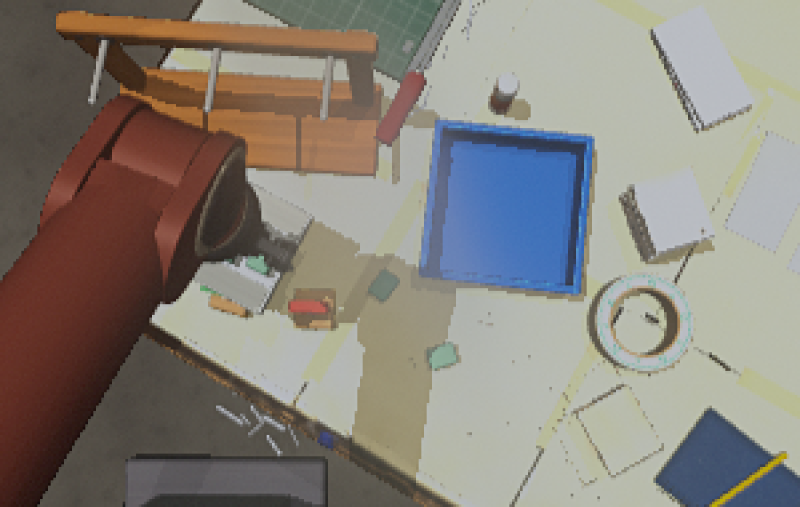

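The tray is held with its trims inside (trim seen at crop px 258,265), and everything else is unmoved.

{"api": "jog_arm", "payload": {"grip": [30,30,30,30,30,30,30,30,30,30], "linear": [[-20,-27,-2],[-43,-58,-2],[-66,-89,-2],[-90,-121,-2],[-112,-151,-2],[-130,-176,-2],[-144,-194,-2],[-152,-206,-2],[-155,-210,-2],[-155,-210,-2]], "delta_rot": [[0,0,1],[0,0,2],[0,0,4],[0,0,5],[0,0,7],[0,0,8],[0,0,9],[0,0,10],[0,0,10],[0,0,10]]}}

```text
t: 7.8
eef_pos: [513.3, -415.4, 250.8]
tcp_rot: [3.141, -0.001, 2.463]
force: [-1.0, -0.3, -2.3]
grip_width: 0.45
grip_force: 110.5
```

```bash
python3 - <<'E'
from m import *
print(manip.get_state()['qpos'])
goto(511,-418,206,141,45)
E
```

```text
[ 0.5  0.6  0.2  1.4 -0.2  1.2  1.7]
lin [ 0.1 -3.5 44.8] rot [  0.1 -45.1   0.1] at [ 513.3 -415.4  250.8] [180.   -0.1 141.1]
```

{"api": "jog_arm", "payload": {"grip": [30,30,30,30,30,30,30,30,30,30], "linear": [[0,-1,9],[0,-2,18],[0,-3,27],[0,-3,36],[0,-3,43],[0,-3,43],[0,-3,43],[0,-3,43],[0,-3,43],[0,-3,43]], "delta_rot": [[0,-7,0],[0,-15,0],[0,-23,0],[0,-31,0],[0,-38,0],[0,-44,0],[0,-44,0],[0,-44,0],[0,-44,0],[0,-44,0]]}}

```text
t: 9.05
eef_pos: [531.2, -416.0, 240.4]
tcp_rot: [-3.141, 0.709, 2.445]
force: [0.3, 0.4, -1.1]
grip_width: 0.45
grip_force: 111.8
```

```bash
python3 - <<'E'
from m import *
s=vision.read_camera('side');t=vision.read_camera('top')
cv2.imwrite('pics/a3.png',np.hstack([cv2.resize(s['image'][120:340,170:370],(400,440),interpolation=3),cv2.resize(t['image'][125:265,200:340],(400,440),interpolation=3)]))
E
```

```text
(no output)
```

View pics/a3.png

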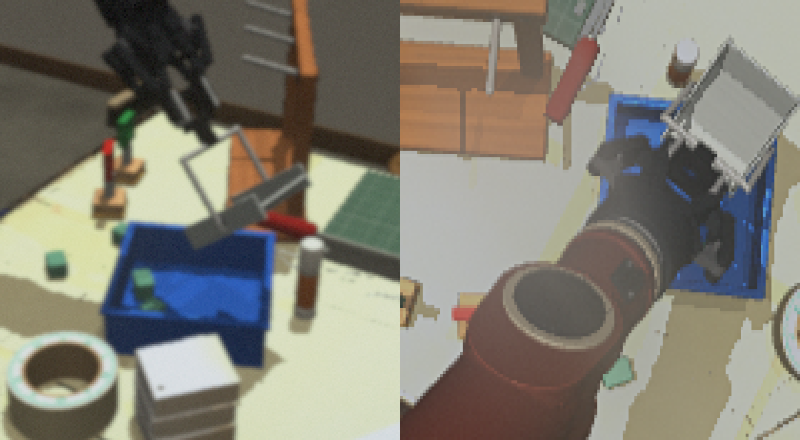

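The tray is empty and tilted over the bin. Two trims lie in the bin (side crop 143,280 and 150,308), and the loose trims are still at (55,262) and (120,233).

```bash
python3 - <<'E'
from m import *
goto(505,-400,260,141,0)
goto(525,-124,245,176.3,0)
E
```

```text
lin [ 10.   -3.1 -35. ] rot [-0.4 40.6 -1. ] at [ 530.2 -417.2  239.9] [-179.9   40.6  140. ]
lin [ 142.9  221.  -129.4] rot [-12.9  39.2 -34.8] at [ 530.2 -417.2  239.9] [-179.9   40.6  140. ]
```

{"api": "jog_arm", "payload": {"grip": [30,30,30,30,30,30,30,30,30,30], "linear": [[2,-1,-10],[5,-2,-20],[8,-3,-30],[10,-3,-35],[10,-3,-35],[37,42,-54],[64,87,-73],[91,132,-92],[118,177,-111],[143,221,-129]], "delta_rot": [[0,9,0],[0,18,0],[0,27,0],[0,36,0],[0,41,0],[-3,40,-7],[-6,40,-14],[-8,40,-21],[-10,40,-28],[-13,39,-35]]}}

```text
t: 10.4
eef_pos: [525.9, -122.3, 244.1]
tcp_rot: [3.141, 0.003, 3.086]
force: [0.9, 0.1, -0.5]
grip_width: 0.449
grip_force: 111.9
```

```bash
python3 - <<'E'
from m import *
goto(550,-125.5,225,176.3,0)
s=vision.read_camera('side');t=vision.read_camera('top')
cv2.imwrite('pics/a4.png',np.hstack([cv2.resize(s['image'][100:320,190:370],(360,440),interpolation=3),cv2.resize(t['image'][120:280,110:270],(440,440),interpolation=3)]))
for n in ('tray_eye',):
    print([ (np.array(x['position']),x['p']) for x in vision.mark_of(n,s)],[ (np.array(x['position']),x['p']) for x in vision.mark_of(n,t)])
E
```

```text
lin [-24.2  -1.9  19.2] rot [0.  0.2 0.5] at [ 525.9 -122.3  244.1] [180.    0.2 176.8]
[(array([265.2, 127.1]), 0.96)] [(array([178.8, 179.4]), 0.61), (array([198.7, 219.1]), 0.31), (array([236. , 140.7]), 0.28)]
```

View pics/a4.png

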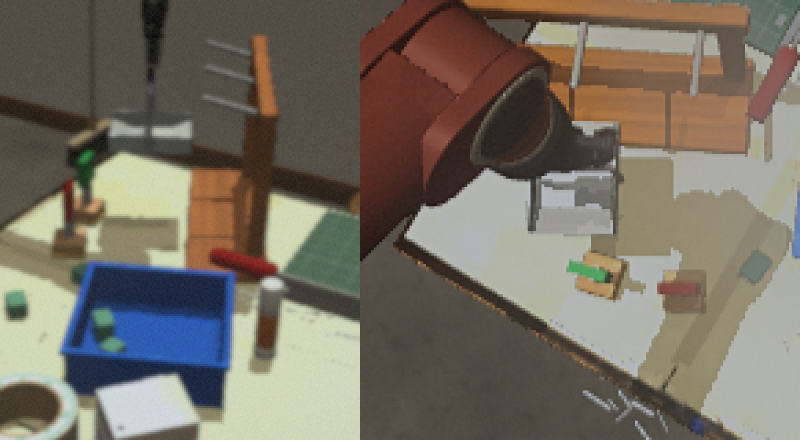

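Tray hangs level in the grip, yaw in line with the rack (side crop 150,130; top crop 575,185), and both trims are in the bin.

{"api": "jog_arm", "payload": {"grip": [30,30,30,30], "linear": [[-12,-1,10],[-24,-2,19],[-24,-2,19],[-24,-2,19]], "delta_rot": [[0,0,0.5],[0,0,0.5],[0,0,0.5],[0,0,0.5]]}}

```text
t: 11.1
eef_pos: [549.0, -129.2, 225.1]
tcp_rot: [-3.14, 0.002, 3.07]
force: [-0.3, 0.1, -1.3]
grip_width: 0.449
grip_force: 112.0
```

```bash
python3 - <<'E'
from m import *
P=manip.get_state()['eef_pos'];s=vision.read_camera('side');t=vision.read_camera('top')
print(P,'exp eye side',proj(s,P+[0,0,13.5]))
L=vision.mark_of('tray_eye',s)[:1];print(L,vision.mark_of('tray_eye',t)[:2])
print(atz(t,(190,140),230),[ (np.array(x['position']),atz(t,x['position'],230),x['p']) for x in vision.mark_of('peg_1',t)])
goto(626,-130.7,216.5-2,176.3)
goto(595,-128.5,225,176.3)
cv2.imwrite('pics/a5.png',cv2.resize(s['image'][100:190,240:340],(800,600),interpolation=3))
E
```

```text
[ 549.  -129.2  225.1] exp eye side [np.float64(274.95875997831115), np.float64(133.32184214374178)]
[{'position': [275.7, 132.1], 'p': 0.94}] [{'position': [189.2, 168.2], 'p': 0.89}]
[ 625.8 -131.1  230. ] [(array([188.5, 141.5]), array([ 621.9, -127.3,  230. ]), 0.61)]
lin [-76.8   3.2  11.5] rot [-0.1  0.2 -0.3] at [ 549.1 -128.5  225.8] [-179.9    0.2  176. ]
lin [-45.8   3.2   0.9] rot [-0.1  0.2 -0.3] at [ 549.1 -128.5  225.8] [-179.9    0.2  176. ]
```

View pics/a5.png

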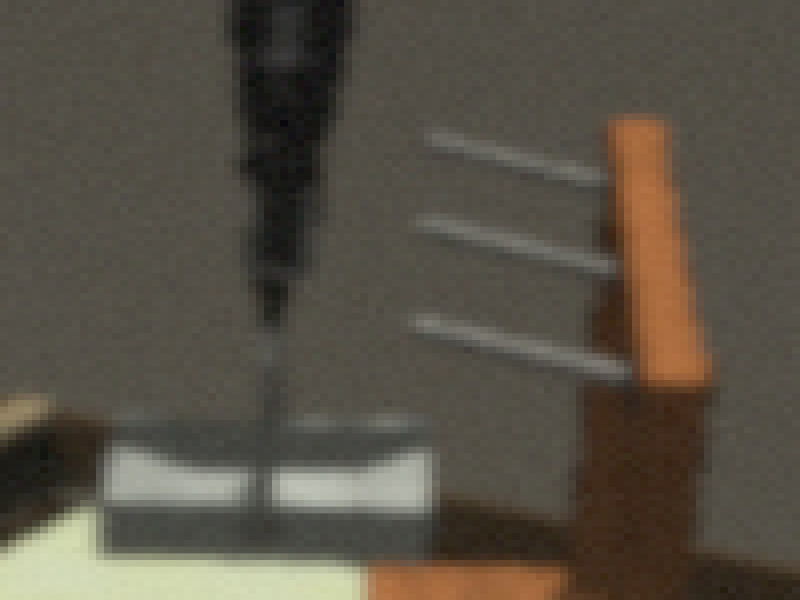

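{"api": "jog_arm", "payload": {"grip": [30,30,30,30,30,30,30], "linear": [[-20,2,0],[-40,3,0],[-50,3,2],[-60,3,5],[-70,3,7.5],[-70,3,7.5],[-70,3,7.5]], "delta_rot": [[0,0,0],[0,0,0],[0,0,0],[0,0,0],[0,0,0],[0,0,0],[0,0,0]]}}

```text
t: 12.22
eef_pos: [618.8, -130.6, 218.2]
tcp_rot: [-3.14, 0.002, 3.071]
force: [-0.0, -1.1, -1.6]
grip_width: 0.452
grip_force: 112.1
```

```bash
python3 - <<'E'
from m import *
st=manip.get_state();print(st['eef_pos'],st['force']);s=vision.read_camera('side');t=vision.read_camera('top')
print(vision.mark_of('tray_eye',s)[:1],proj(s,st['eef_pos']+[0,0,13.5]))
cv2.imwrite('pics/a6.png',np.hstack([cv2.resize(s['image'][100:190,240:340],(400,360),interpolation=3),cv2.resize(t['image'][110:190,150:240],(400,360),interpolation=3)]))
E
```

```text
[ 618.8 -130.6  218.2] [-0.  -1.1 -1.6]
[{'position': [299.7, 136.2], 'p': 0.97}] [np.float64(301.04900061219644), np.float64(136.54048761211067)]
```

View pics/a6.png

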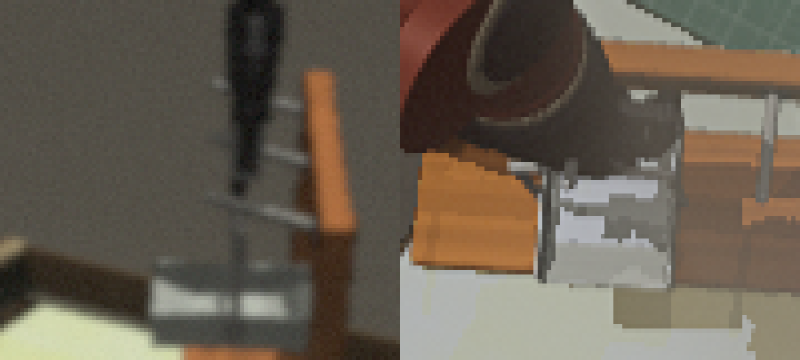

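{"api": "jog_arm", "payload": {"grip": [30,30,30,30,30,60,60,60,60], "linear": [[0,0,3],[0,0,5],[0,0,7],[0,0,8],[0,0,8],[0,0,8],[0,0,8],[0,0,8],[0,0,8]], "delta_rot": [[0,0,0],[0,0,0],[0,0,0],[0,0,0],[0,0,0],[0,0,0],[0,0,0],[0,0,0],[0,0,0]]}}

```text
t: 13.5
eef_pos: [619.2, -130.5, 210.0]
tcp_rot: [-3.14, 0.002, 3.071]
force: [-0.5, 0.3, 0.4]
grip_width: 0.705
grip_force: 0.0
```

{"api": "jog_arm", "payload": {"grip": [60,60,60,60,60,60,60,60,60], "linear": [[0,0,-15],[0,0,-40],[0,0,-70],[40,0,-80],[90,0,-80],[140,0,-70],[170,0,-50],[180,0,-30],[180,0,-30]], "delta_rot": [[0,0,0],[0,0,0],[0,0,0],[0,0,3],[0,0,6],[0,0,10],[0,0,13],[0,0,13],[0,0,13]]}}

```text
t: 14.62
eef_pos: [438.7, -117.4, 239.9]
tcp_rot: [3.141, 0.001, 2.843]
force: [1.0, 0.2, -0.1]
grip_width: 0.702
grip_force: 0.0
```

```bash
python3 - <<'E'
from m import *
s=vision.read_camera('side');t=vision.read_camera('top')
a=vision.mark_of('tray_eye',s)[:1];b=vision.mark_of('tray_eye',t)[:2];print(a,b,proj(s,(619,-130.5,224)))
if a and b: print(tri(s,a[0]['position'],t,b[0]['position']))
for n,k in(('green_stamp_eye','green'),('red_stamp_eye','red')):
    for c,m in((s,'s'),(t,'t')):
        L=vision.mark_of(n,c)[:1]
        if L:
            p=L[0]['position'];B=blob(c,k,*p,99);print(n,m,np.array(p),L[0]['p'],B and (B['xy'],B['long'],B['n']))
goto(434,-118,62,163)
cv2.imwrite('pics/a7.png',np.hstack([cv2.resize(s['image'][90:260,190:340],(400,440),interpolation=3),cv2.resize(t['image'][110:260,110:250],(400,440),interpolation=3)]))
E
```

```text
[{'position': [301.5, 139.3], 'p': 0.91}] [{'position': [191.5, 145.3], 'p': 0.74}, {'position': [276.0, 242.5], 'p': 0.23}] [np.float64(300.92487949229303), np.float64(139.23205492899427)]
(array([ 616.9, -134.1,  224.3]), np.float64(6.824458962970492))
green_stamp_eye s [232.3 187.9] 0.61 (array([ 437.7, -140. ]), np.float64(93.53681119237136), 29)
green_stamp_eye t [192.8 217.9] 0.57 None
red_stamp_eye s [223.3 198.2] 0.83 (array([ 416. , -211.4]), np.float64(94.84763579441164), 23)
red_stamp_eye t [228.5 225.5] 0.62 (array([ 415.9, -210.4]), np.float64(90.1853058919881), 33)
lin [  6.5  -1.8 178.1] rot [-0.   0.2 -0. ] at [ 440.2 -117.9  240.1] [-180.     0.2  163. ]
```

View pics/a7.png

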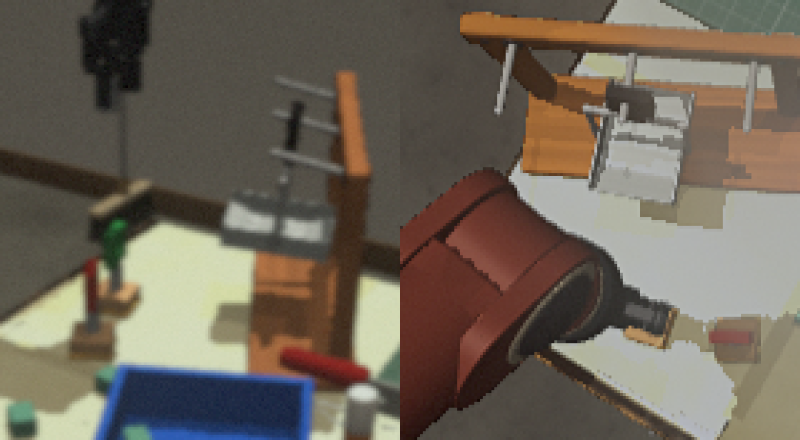

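Tray hangs on the middle peg (eye side 301,139, as predicted). Green and red stamps are unmoved.

{"api": "jog_arm", "payload": {"grip": [80,80,80,80,80,30,30,30,30,30], "linear": [[6,-2,40],[6,-2,90],[6,-2,140],[6,-2,178],[6,-2,178],[6,-2,178],[6,-2,178],[6,-2,178],[6,-2,178],[6,-2,178]], "delta_rot": [[0,0,0],[0,0,0],[0,0,0],[0,0,0],[0,0,0],[0,0,0],[0,0,0],[0,0,0],[0,0,0],[0,0,0]], "grip_force": 100}}

```text
t: 16.27
eef_pos: [435.0, -118.2, 63.4]
tcp_rot: [3.141, 0.006, 2.845]
force: [0.6, 1.0, 5.6]
grip_width: 0.457
grip_force: 99.4
```

```bash
python3 - <<'E'
from m import *
goto(440,-110,246,170)
goto(545,-17,228,176.3)
E
```

```text
lin [  -3.5    9.4 -182.6] rot [-0.   0.4 -7. ] at [ 435.  -118.2   63.4] [180.    0.4 163. ]
lin [ -76.6  129.  -164.1] rot [ -0.    0.4 -13.3] at [ 435.  -118.2   63.4] [180.    0.4 163. ]
```

{"api": "jog_arm", "payload": {"grip": [30,30,30,30,30,30,30,30,30,30], "linear": [[0,0,-20],[0,0,-60],[0,0,-110],[-5,10,-155],[-20,35,-175],[-40,70,-170],[-60,105,-165],[-76,129,-162],[-76,129,-162],[-76,129,-162]], "delta_rot": [[0,0,0],[0,0,0],[0,0,0],[0,0,-2],[0,0,-5],[0,0,-8],[0,0,-11],[0,0,-13],[0,0,-13],[0,0,-13]]}}

```text
t: 17.52
eef_pos: [542.9, -17.6, 224.3]
tcp_rot: [-3.14, 0.002, 3.07]
force: [0.1, -1.1, -1.2]
grip_width: 0.453
grip_force: 100.3
```

```bash
python3 - <<'E'
from m import *
P=manip.get_state()['eef_pos'];s=vision.read_camera('side');t=vision.read_camera('top')
print(P,proj(s,P+[0,0,14.6]),vision.mark_of('green_stamp_eye',s)[:2])
goto(600,-20,224.5,176.3)
goto(626,-21.5,217.5,176.3)
goto(626,-21.5,209,176.3)
E
```

```text
[542.9 -17.6 224.3] [np.float64(272.1234121639324), np.float64(120.17944796422171)] [{'position': [268.8, 143.2], 'p': 0.56}, {'position': [272.3, 125.8], 'p': 0.54}]
lin [-57.   2.   0.] rot [-0.1  0.2 -0.5] at [543.  -17.9 224.4] [-179.9    0.2  175.8]
lin [-83.    2.4   7.1] rot [-0.1  0.2 -0.5] at [543.  -17.9 224.4] [-179.9    0.2  175.8]
lin [-83.    2.4  15.6] rot [-0.1  0.2 -0.5] at [543.  -17.9 224.4] [-179.9    0.2  175.8]
```

```bash
python3 - <<'E'
from m import *
P=manip.get_state()['eef_pos'];s=vision.read_camera('side')
im=s['image'].astype(int);m=(im[...,1]-np.maximum(im[...,0],im[...,2])>18)
w=np.zeros_like(m);w[100:170,250:295]=1
p=np.argwhere(m&w);print(len(p),p.min(0) if len(p) else 0,p.max(0) if len(p) else 0,p.mean(0))
for dz in (-6.5,14.6,35.6): print(proj(s,P+[0,0,dz]),proj(s,P+[0,-20,dz]))
cv2.imwrite('pics/a8.png',cv2.resize(s['image'][95:165,235:335],(800,560),interpolation=3))
E
```

```text
0 0 0 [nan nan]
[np.float64(271.93080113449025), np.float64(127.16440986867883)] [np.float64(272.0232578493831), np.float64(129.42127171341613)]
[np.float64(272.15618585085645), np.float64(120.19143650405168)] [np.float64(272.25267969295743), np.float64(122.36425844726956)]
[np.float64(272.38405244789885), np.float64(113.14167848370847)] [np.float64(272.484681188265), np.float64(115.22789512351558)]<stdin>:5: RuntimeWarning: Mean of empty slice.
  ret = um.true_divide(
```

View pics/a8.png

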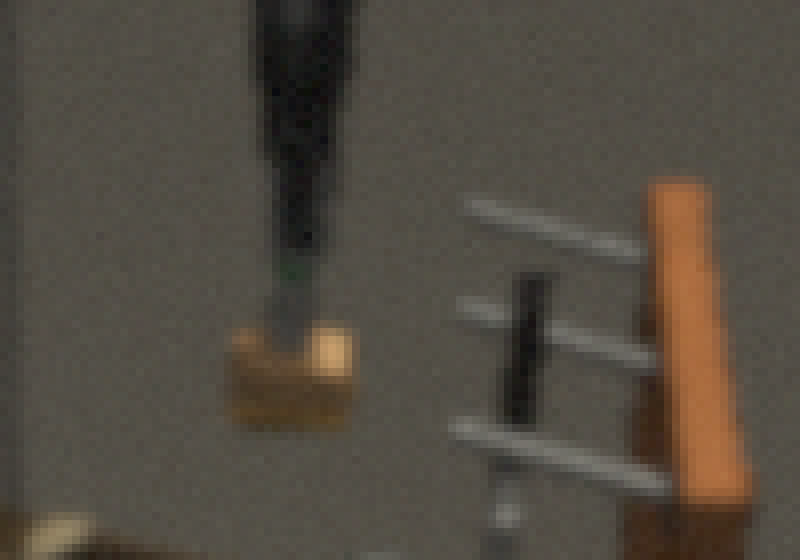

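Side view: stamp hangs upright in the grip; its block bottom at row 148.7 matches the predicted height. Insert.

{"api": "jog_arm", "payload": {"grip": [30,30,30,30,30,30,30,30], "linear": [[-20,1,0],[-40,2,0],[-55,2,0],[-65,2,2],[-75,2,5],[-82,2,7],[-82,2,7],[-82,2,7]], "delta_rot": [[0,0,0],[0,0,0],[0,0,0],[0,0,0],[0,0,0],[0,0,0],[0,0,0],[0,0,0]]}}

```text
t: 18.73
eef_pos: [625.4, -20.7, 217.0]
tcp_rot: [-3.14, 0.002, 3.071]
force: [-0.1, -0.4, -0.8]
grip_width: 0.45
grip_force: 100.4
```

{"api": "jog_arm", "payload": {"grip": [30,30,30,30,60,60,60,60,60,60], "linear": [[0,0,3],[0,0,6],[0,0,8],[0,0,8],[0,0,8],[0,0,8],[0,0,8],[0,0,-10],[0,0,-40],[0,0,-75]], "delta_rot": [[0,0,0],[0,0,0],[0,0,0],[0,0,0],[0,0,0],[0,0,0],[0,0,0],[0,0,0],[0,0,0],[0,0,0]]}}

```text
t: 19.98
eef_pos: [625.5, -20.7, 293.8]
tcp_rot: [-3.14, 0.003, 3.071]
force: [1.1, -0.6, 0.1]
grip_width: 0.704
grip_force: 0.0
```

```bash
python3 - <<'E'
from m import *
s=vision.read_camera('side')
print(vision.mark_of('green_stamp_eye',s)[:2],proj(s,(625.4,-20.7,223.5)))
goto(416,-211,180,180)
E
```

```text
[{'position': [300.4, 129.5], 'p': 0.64}, {'position': [301.4, 140.5], 'p': 0.53}] [np.float64(300.3245323500099), np.float64(126.22367682802859)]
lin [ 199.5 -203.1  115.8] rot [-0.2  0.7 -4.1] at [627.9 -22.1 297.9] [-179.9    0.7  175.9]
```

{"api": "jog_arm", "payload": {"grip": [80,80,80,80,80,80,80,80,80], "linear": [[40,-15,0],[80,-45,0],[120,-85,10],[150,-125,30],[175,-165,60],[192,-190,80],[199,-203,90],[199,-203,90],[199,-203,90]], "delta_rot": [[0,0,0],[0,0,-1],[0,0,-2],[0,0,-3],[0,0,-4],[0,0,-4],[0,0,-4],[0,0,-4],[0,0,-4]]}}

```text
t: 21.2
eef_pos: [413.9, -208.7, 202.3]
tcp_rot: [-3.14, 0.004, -3.141]
force: [-0.2, -0.2, 0.0]
grip_width: 0.934
grip_force: 0.0
```

```bash
python3 - <<'E'
from m import *
s=vision.read_camera('side');t=vision.read_camera('top')
print(manip.get_state()['qpos'])
for c in (s,t): print(vision.mark_of('red_stamp_eye',c)[:2],vision.mark_of('green_stamp_eye',c)[:2])
B=blob(s,'red',224,196,78);print(B and (B['n'],B['px']))
print(proj(s,(416,-211,78)),proj(t,(416,-211,78)))
for n,u,v in(('trimA',254,217),('trimB',275,243)):
    B=blob(t,'trim',u,v,18); print(n,B and (B['n'],B['xy'],B['long'],B['size']))
goto(416,-211,62,180)
cv2.imwrite('pics/a9.png',np.hstack([cv2.resize(s['image'][90:260,190:340],(400,440),interpolation=3),cv2.resize(t['image'][110:260,110:250],(400,440),interpolation=3)]))
E
```

```text
[-0.1  0.5  0.8  2.  -0.4  0.8  2.5]
[{'position': [222.7, 201.2], 'p': 0.72}] [{'position': [300.1, 133.0], 'p': 0.62}]
[] []
(40, array([223.9, 193. ], dtype=float32))
[np.float64(223.67680473066648), np.float64(199.8615541255067)] [np.float64(225.33458412203183), np.float64(224.68420579734521)]
trimA (69, array([ 443.1, -290.6]), np.float64(143.30978072849848), [np.float64(21.31437586699079), np.float64(29.199249568086792)])
trimB None
lin [ -2.1  -2.2 140. ] rot [-0.1  0.2  0. ] at [ 413.5 -208.6  202. ] [-179.9    0.2 -180. ]
```

View pics/a9.png

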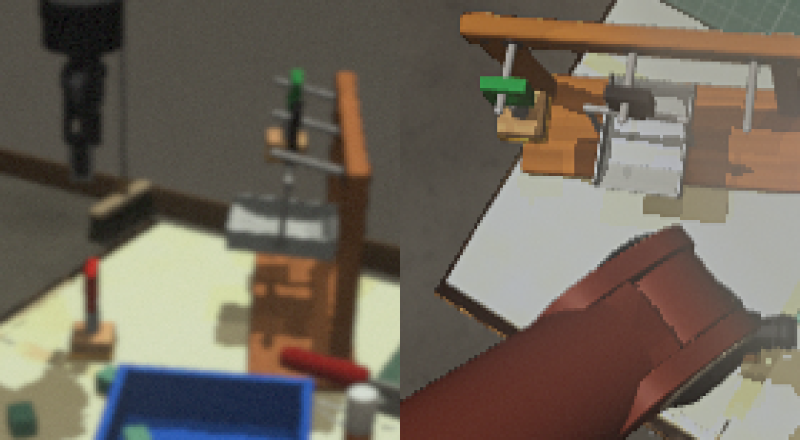

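Green stamp hangs on the left peg and the tray on the middle one. Red stamp stands where it was measured (side 224,200).

{"api": "jog_arm", "payload": {"grip": [80,80,80,80,80,30,30,30,30,30], "linear": [[-2,-2,30],[-2,-2,70],[-2,-2,110],[-2,-2,139],[-2,-2,139],[-2,-2,139],[-2,-2,139],[-2,-2,139],[-2,-2,139],[-2,-2,139]], "delta_rot": [[0,0,0],[0,0,0],[0,0,0],[0,0,0],[0,0,0],[0,0,0],[0,0,0],[0,0,0],[0,0,0],[0,0,0]]}}

```text
t: 22.75
eef_pos: [416.2, -211.3, 64.3]
tcp_rot: [-3.14, 0.005, 3.142]
force: [0.6, 1.7, 6.4]
grip_width: 0.451
grip_force: 99.3
```

```bash
python3 - <<'E'
from m import *
print(manip.get_state()['qpos'])
goto(530,-235,228,176.3)
E
```

```text
[ 0.1  0.7  0.5  2.1 -0.7  0.5  2.7]
lin [-114.6  -24.  -163.1] rot [-0.1  0.3  3.7] at [ 416.2 -211.3   64.3] [-179.9    0.3  180. ]
```

{"api": "jog_arm", "payload": {"grip": [30,30,30,30,30,30,30,30,30,30], "linear": [[0,0,-20],[0,0,-60],[0,0,-110],[-5,-1,-150],[-25,-5,-165],[-55,-12,-165],[-85,-18,-163],[-115,-24,-162],[-115,-24,-162],[-115,-24,-162]], "delta_rot": [[0,0,0],[0,0,0],[0,0,0],[0,0,0],[0,0,1],[0,0,2],[0,0,3],[0,0,4],[0,0,4],[0,0,4]]}}

```text
t: 24.0
eef_pos: [528.9, -235.0, 225.1]
tcp_rot: [-3.141, 0.001, 3.071]
force: [-0.1, 0.7, -2.0]
grip_width: 0.451
grip_force: 100.5
```

```bash
python3 - <<'E'
from m import *
st=manip.get_state();P=st['eef_pos'];s=vision.read_camera('side');print(st['qpos'])
print(P,proj(s,P+[0,0,13.7]),vision.mark_of('red_stamp_eye',s)[:2],proj(s,P+[0,-23,-64.3]))
im=s['image'].astype(int);m=(im[...,2]-im[...,0]>45); w=np.zeros_like(m);w[130:200,250:285]=1
p=np.argwhere(m&w);print(len(p),p.min(0),p.max(0))
goto(585,-238.6,225.5,176.3)
goto(612,-240.3,218.5,176.3)
E
```

```text
[-0.1  0.6  0.8  1.7 -0.5  1.1  2.3]
[ 528.9 -235.   225.1] [np.float64(267.58877678514546), np.float64(147.68351958536044)] [{'position': [266.9, 148.9], 'p': 0.88}] [np.float64(266.80225968199164), np.float64(180.50898438875686)]
89 [165 260] [191 284]
lin [-56.3   0.5  -0. ] rot [-0.   0.1 -0.4] at [ 528.8 -235.1  225.4] [-180.     0.1  175.9]
lin [-83.3   0.7   7. ] rot [-0.   0.1 -0.4] at [ 528.8 -235.1  225.4] [-180.     0.1  175.9]
```

Eye is where it was predicted (side 267,148). Insert.

{"api": "jog_arm", "payload": {"grip": [30,30,30,30,30,30,30,30], "linear": [[-20,0,0],[-40,0,0],[-56,0,0],[-66,0.5,2],[-75,0.5,5],[-83,0.5,7],[-83,0.5,7],[-83,0.5,7]], "delta_rot": [[0,0,0],[0,0,0],[0,0,0],[0,0,0],[0,0,0],[0,0,0],[0,0,0],[0,0,0]]}}

```text
t: 25.1
eef_pos: [612.4, -240.7, 218.3]
tcp_rot: [-3.14, 0.002, 3.071]
force: [-0.0, 0.9, -2.0]
grip_width: 0.453
grip_force: 100.5
```

{"api": "jog_arm", "payload": {"grip": [30,30,30,30,60,60,60,60,60,60], "linear": [[0,0,3],[0,0,6],[0,0,8],[0,0,8],[0,0,8],[0,0,8],[0,0,8],[0,0,-10],[0,0,-40],[0,0,-75]], "delta_rot": [[0,0,0],[0,0,0],[0,0,0],[0,0,0],[0,0,0],[0,0,0],[0,0,0],[0,0,0],[0,0,0],[0,0,0]]}}

```text
t: 26.35
eef_pos: [612.6, -240.5, 295.1]
tcp_rot: [-3.14, 0.003, 3.071]
force: [0.4, 0.3, 0.5]
grip_width: 0.703
grip_force: 0.0
```

```bash
python3 - <<'E'
from m import *
s=vision.read_camera('side');t=vision.read_camera('top')
print(vision.mark_of('red_stamp_eye',s)[:2],proj(s,(612.4,-240.7,224)))
for n,u,v in(('trimA',254,217),('trimB',275,243)):
    B=blob(t,'trim',u,v,18); print(n,B and (B['n'],B['xy'],B['long'],B['size']))
    B=blob(s,'trim',*proj(s,[*( (443,-290) if n=='trimA' else (363.8,-357)),11]),11,10);print(B and (B['n'],B['px']))
for c in (s,t): print([(np.array(x['position']),x['p']) for x in vision.mark_of('trim_0_mid',c)])
goto(364,-357,150,108.5)
goto(443,-291,150,53)
E
```

```text
[{'position': [300.2, 157.1], 'p': 0.66}] [np.float64(301.55576028087614), np.float64(154.93492022843057)]
trimA None
(14, array([230.1, 234.7], dtype=float32))
trimB (69, array([ 363.8, -357.2]), np.float64(108.45569196645167), [np.float64(20.69187738761203), np.float64(28.623974403698064)])
(76, array([197.6, 249.1], dtype=float32))
[(array([302.4, 138.2]), 0.37)]
[(array([295.5, 150.1]), 0.7), (array([277.2, 242.7]), 0.63), (array([196.7, 160.3]), 0.29)]
lin [ 240.  -133.8  142.9] rot [ 0.   0.2 67.5] at [ 612.5 -240.3  293.4] [-180.     0.1  176. ]
lin [165.8 -62.4 143.1] rot [  0.1   0.1 123. ] at [ 612.5 -240.3  293.4] [-180.     0.1  176. ]
```

{"api": "jog_arm", "payload": {"grip": [60,60,60,60,60,60,60,60,60,60], "linear": [[45,-15,0],[90,-35,10],[130,-60,30],[170,-85,60],[205,-110,90],[230,-128,120],[240,-134,140],[240,-134,143],[240,-134,143],[240,-134,143]], "delta_rot": [[0,0,8],[0,0,17],[0,0,26],[0,0,35],[0,0,44],[0,0,53],[0,0,61],[0,0,67.5],[0,0,67.5],[0,0,67.5]], "grip_force": 40}}

```text
t: 27.85
eef_pos: [364.3, -357.1, 149.7]
tcp_rot: [3.14, 0.002, 1.895]
force: [0.8, -0.6, -0.5]
grip_width: 0.7
grip_force: 0.0
```

```bash
python3 - <<'E'
from m import *
s=vision.read_camera('side');t=vision.read_camera('top')
print(manip.get_state()['qpos'])
for n,u,v in(('trimA',254,217),('trimB',275,243)):
    B=blob(t,'trim',u,v,18); print(n,B and (B['n'],B['xy'],B['long'],B['size']))
B=blob(s,'trim',198,249,11);print(B and (B['n'],B['px']))
print(tri(s,B['px'],t,(275.3,243)))
for p in [(364,-357,11),(443,-291,11)]: print('exp side',proj(s,p))
goto(364,-356,3,108.5)
cv2.imwrite('pics/a10.png',np.hstack([cv2.resize(s['image'][90:310,170:370],(400,440),interpolation=3),cv2.resize(t['image'][110:260,160:300],(400,440),interpolation=3)]))
E
```

```text
[ 0.1  0.7  1.   1.9 -0.8  0.9  1.8]
trimA (70, array([ 443.1, -290.6]), np.float64(143.30978072849848), [np.float64(21.31437586699079), np.float64(29.199249568086792)])
trimB None
(79, array([197.5, 249.1], dtype=float32))
(array([ 363.8, -357.1,   20. ]), np.float64(0.49694423260406373))
exp side [np.float64(197.676626845376), np.float64(252.15229040294855)]
exp side [np.float64(231.9941560174927), np.float64(237.78929745415735)]
lin [  1.7  -0.3 147. ] rot [0.1 0.1 0.1] at [ 364.4 -357.3  150. ] [179.9   0.1 108.6]
```

View pics/a10.png

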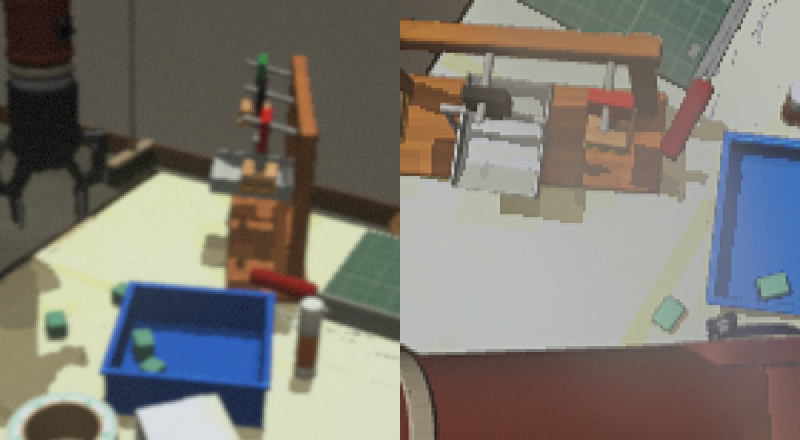

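Red stamp hangs on the right peg, so all three are up. Loose trims are at top crop (669,313) and under the gripper (side crop 56,324).

{"api": "jog_arm", "payload": {"grip": [60,60,60,60,60,15,15,15,15,15], "linear": [[0,0,40],[0,0,80],[0,0,120],[0,0,146],[0,0,146],[0,0,146],[0,0,146],[0,0,146],[0,0,146],[0,0,146]], "delta_rot": [[0,0,0],[0,0,0],[0,0,0],[0,0,0],[0,0,0],[0,0,0],[0,0,0],[0,0,0],[0,0,0],[0,0,0]]}}

```text
t: 29.2
eef_pos: [365.1, -358.4, 5.3]
tcp_rot: [3.138, 0.004, 1.893]
force: [0.5, 0.6, 6.8]
grip_width: 0.267
grip_force: 40.2
```

```bash
python3 - <<'E'
from m import *
goto(500,-440,130,108.5)
E
```

```text
lin [-120.7  102.5 -123.9] rot [ 0.2  0.3 -0. ] at [ 365.1 -358.4    5.3] [179.8   0.3 108.5]
```

{"api": "jog_arm", "payload": {"grip": [15,15,15,15,15,15,15,15,50,50], "linear": [[0,0,-25],[0,0,-70],[0,0,-115],[-30,25,-125],[-65,55,-125],[-100,85,-115],[-120,102,-80],[-120,102,-60],[-120,102,-55],[-120,102,-55]], "delta_rot": [[0,0,0],[0,0,0],[0,0,0],[0,0,0],[0,0,0],[0,0,0],[0,0,0],[0,0,0],[0,0,0],[0,0,0]]}}

```text
t: 30.45
eef_pos: [498.0, -439.1, 60.1]
tcp_rot: [3.14, 0.002, 1.892]
force: [-0.5, -0.7, 0.6]
grip_width: 0.583
grip_force: 0.0
```

```bash
python3 - <<'E'
from m import *
goto(443,-290.6,110,143.3)
E
```

```text
lin [158.1  -5.3 -50.3] rot [  0.    0.1 -34.9] at [ 498.  -439.1   60.1] [179.9   0.1 108.4]
```

{"api": "jog_arm", "payload": {"grip": [50,50,50,50,50,50,45,45,45,45], "linear": [[0,0,-30],[0,0,-60],[40,-1,-65],[80,-3,-65],[120,-4,-60],[150,-5,-52],[158,-5,-50],[158,-5,-50],[158,-5,-50],[158,-5,-50]], "delta_rot": [[0,0,0],[0,0,-6],[0,0,-13],[0,0,-20],[0,0,-28],[0,0,-35],[0,0,-35],[0,0,-35],[0,0,-35],[0,0,-35]]}}

```text
t: 31.7
eef_pos: [444.4, -292.1, 109.2]
tcp_rot: [-3.141, 0.004, 2.502]
force: [1.3, -0.1, 1.0]
grip_width: 0.527
grip_force: 0.0
```

```bash
python3 - <<'E'
from m import *
s=vision.read_camera('side');t=vision.read_camera('top')
B=blob(s,'trim',230,236,11,9);print(B and (B['n'],B['px']))
im=t['image'].astype(int)
def lst(c,r0,r1,c0,c1):
    im=c['image'].astype(int);m=((im[...,1]-im[...,2]>18)&(im[...,1]-im[...,0]>-12)).astype(np.uint8)[r0:r1,c0:c1]
    k,l,st,ce=cv2.connectedComponentsWithStats(m);print([((ce[i]+[c0,r0]).round(1).tolist(),int(st[i,4])) for i in range(1,k) if st[i,4]>8])
lst(t,140,300,220,420);lst(s,225,360,130,260)
goto(443,-290.6,4,143.3)
E
```

```text
(36, array([230.1, 234.1], dtype=float32))
[([301.4, 194.4], 75), ([310.6, 202.6], 57), ([289.7, 207.1], 75), ([360.5, 231.7], 80), ([337.9, 237.5], 29)]
[([230.1, 234.2], 41), ([240.4, 258.6], 99), ([250.8, 270.3], 157), ([200.4, 305.4], 366)]
lin [  1.9   0.  105. ] rot [-0.   0.2  0.1] at [ 444.2 -291.5  109. ] [-180.     0.2  143.4]
```

Three trims are in the bin (top 301,194; 311,203; 290,207) and trim A is unmoved (side 230,234). Grasp it.

{"api": "jog_arm", "payload": {"grip": [45,45,45,45,15,15,15,15,15], "linear": [[2,0,40],[2,0,80],[2,0,104],[2,0,104],[2,0,104],[2,0,104],[2,0,104],[2,0,104],[2,0,104]], "delta_rot": [[0,0,0],[0,0,0],[0,0,0],[0,0,0],[0,0,0],[0,0,0],[0,0,0],[0,0,0],[0,0,0]]}}

```text
t: 32.92
eef_pos: [443.5, -290.2, 6.1]
tcp_rot: [3.141, 0.005, 2.504]
force: [-1.0, 0.7, 5.8]
grip_width: 0.272
grip_force: 40.8
```

```bash
python3 - <<'E'
from m import *
goto(535,-420,110,143.3)
E
```

```text
lin [-151.3  -49.8 -103.2] rot [0.  0.3 0.2] at [ 443.5 -290.2    6.1] [180.    0.3 143.5]
```

{"api": "jog_arm", "payload": {"grip": [15,15,15,15,15,15,15,15,50,50], "linear": [[0,0,-25],[0,0,-70],[0,0,-110],[-43,-10,-120],[-86,-20,-120],[-130,-28,-110],[-165,-35,-75],[-171,-35,-62],[-171,-35,-60],[-171,-35,-60]], "delta_rot": [[0,0,0],[0,0,0],[0,0,0],[0,0,0],[0,0,0],[0,0,0],[0,0,0],[0,0,0],[0,0,0],[0,0,0]]}}

```text
t: 34.17
eef_pos: [558.9, -419.0, 66.5]
tcp_rot: [3.141, 0.003, 2.504]
force: [-0.3, 0.4, 0.2]
grip_width: 0.585
grip_force: 0.0
```

{"api": "jog_arm", "payload": {"grip": [60,60,60,60,60,60,60,60,60,60], "linear": [[0,0,-40],[0,0,-90],[40,0,-140],[80,0,-160],[110,0,-170],[140,0,-180],[160,0,-180],[170,0,-180],[170,0,-180],[170,0,-180]], "delta_rot": [[0,0,0],[0,0,0],[0,0,0],[0,0,0],[0,0,0],[0,0,0],[0,0,0],[0,0,0],[0,0,0],[0,0,0]]}}

```text
t: 35.42
eef_pos: [422.9, -318.3, 245.1]
tcp_rot: [3.141, 0.004, 2.504]
force: [-0.4, -0.4, 0.6]
grip_width: 0.704
grip_force: 0.0
```

```bash
python3 - <<'E'
from m import *
s=vision.read_camera('side');t=vision.read_camera('top')
cv2.imwrite('pics/a11.png',np.hstack([cv2.resize(s['image'][90:330,150:350],(350,420),interpolation=3),cv2.resize(t['image'][100:300,120:380],(450,346),interpolation=3)[:420] if 0 else cv2.copyMakeBorder(cv2.resize(t['image'][100:300,120:380],(450,346),interpolation=3),0,74,0,0,0)]))
for n,z in(('red_stamp_eye',78),('green_stamp_eye',78),('tray_eye',130)): print(n,vision.mark_of(n,s)[:1],vision.mark_of(n,t)[:1])
for p in [(630,-21,220),(619,-130.5,222),(612,-240.5,224)]: print(proj(s,p),proj(t,p))
E
```

```text
red_stamp_eye [{'position': [299.3, 155.6], 'p': 0.55}] [{'position': [233.9, 146.0], 'p': 0.87}]
green_stamp_eye [{'position': [299.3, 131.0], 'p': 0.63}] [{'position': [146.9, 140.1], 'p': 0.88}]
tray_eye [{'position': [303.4, 137.4], 'p': 0.6}] [{'position': [191.3, 145.1], 'p': 0.86}]
[np.float64(301.83804936746156), np.float64(127.44270615362117)] [np.float64(148.23231454845296), np.float64(139.42440807300667)]
[np.float64(300.8784003122498), np.float64(139.93688794746342)] [np.float64(190.2774644249332), np.float64(143.38150695724875)]
[np.float64(301.38622614154303), np.float64(154.90017922916468)] [np.float64(232.99414427146957), np.float64(145.85253582293035)]
```

View pics/a11.png

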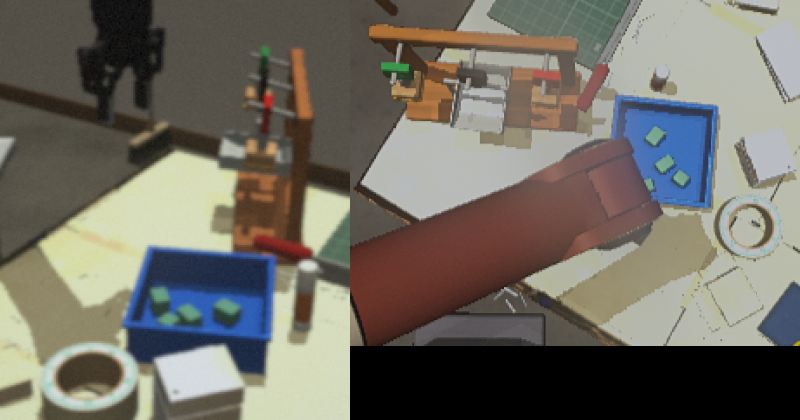

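Four trims are in the bin and all three items hang on their own pegs. I'll check the original pictures for a third loose trim.

```bash
python3 - <<'E'
import cv2,numpy as np
for f in('top0','side0'):
    im=cv2.imread(f'pics/{f}.png').astype(int)
    m=((im[...,1]-im[...,2]>18)&(im[...,1]-im[...,0]>-12)).astype(np.uint8)
    k,l,st,ce=cv2.connectedComponentsWithStats(m);print(f,[(ce[i].round().astype(int).tolist(),int(st[i,4])) for i in range(1,k) if 12<st[i,4]<400])
cv2.imwrite('pics/full.png',np.hstack([cv2.imread('pics/top0.png'),cv2.resize(cv2.imread('pics/side0.png'),(288,216))[:, :].repeat(1,0) if 0 else np.zeros((384,1,3),np.uint8)]))
E
```

```text
top0 [([248, 100], 13), ([152, 206], 15), ([164, 209], 31), ([149, 213], 28), ([253, 216], 71), ([161, 215], 24), ([360, 232], 79), ([192, 218], 65), ([338, 238], 27), ([275, 243], 72)]
side0 [([233, 182], 109), ([245, 182], 84), ([230, 234], 39), ([198, 249], 85), ([200, 305], 350)]
```

View pics/top0.png

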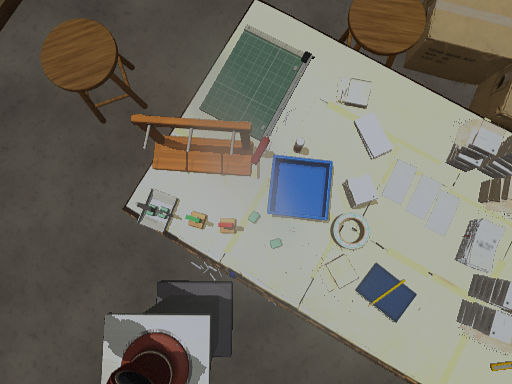

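The full top view shows only two loose trims, at (253,216) and (275,243). The green at (360,232) and (338,238) is the tape's print. The robot is clear, so I'm handing in.

```bash
python3 -c "
from rig import manip
print(manip.close_job())"
```

```text
the job is handed in; nothing more can be done
None
```

I handed the job in; no score came back, but the last pictures show all four trimmings (two from the tray, two loose) in the bin, the tray and both stamps each on its own peg, and the soap stack, glue stick and tape roll where they stood.

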